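# Dock a tube rack and lock the clamp lever

## Robot

A 7-joint arm with a two-finger parallel gripper is mounted at the origin on the work surface. World frame = base frame: x ahead of the robot, y to its left, z up, the work surface at z = 0. Lengths are in m, angles in rad, forces in N, time in s.
With the tool pointing down it reaches from about 0.375 to 0.925 m from the base axis. Payload 3.1 kg.
Tool frame: the origin (TCP) lies between the finger pads; the fingertips stand 19 mm ahead of it and the grasp point (between the pads) is the TCP; z points along the fingers, y is the line along which they close (so a half turn about z gives the same grasp; the last joint's range is limited). The gripper opens to 85 mm and grips with 20 to 120 N. Pads are 22 mm wide; open, the fingers measure 114 mm over their backs; the gripper's body (76 mm by 85 mm) begins 54 mm behind the grasp point. The pads swing forward as they close: fully open they stand 13 mm farther back than shut.
Start: joints at [1.228, 0.383, 0.044, 1.598, -0.018, 1.161, -0.05], TCP at [0.158, -0.631, 0.25] pointing down, gripper open.
Joint ranges: [-2.61, 2.61], [-0.41, 2.15], [-1.48, 1.57], [0, 2.5], [-1.57, 4.71], [0.05, 1.97], [-2.85, 2.85]. Speed limits (rad/s): [2.79, 2.79, 3.14, 3.14, 3.14, 3.14, 3.14].

## Interface

Orientations are given as a unit quaternion [x, y, z, w].
In Python, from bench import move_ptp, movel, move_j, move_gripper, pause, inverse_kinematics, read_camera, camera_params, MotionError, sign_off, look_for, tip_of, read_time_s, read_qpos, read_joint_vel, read_effort, read_eef_pos, read_tcp_rot, read_ft_force, read_ft_torque, read_finger_gap, read_grasp_force gives the robot as it stands. Calls block until the motion is done:
- move_ptp(position, orientation): joint-space move of the TCP to a pose.
- movel(position, orientation=None, speed=0.15): straight line of the TCP; orientation=None keeps the orientation; speed is the mean speed in m/s.
- move_j(angles): joint-space move.
- move_gripper(opening, effort=None): finger opening in m; effort is the grip in N (None keeps the last); returns when the fingers have stopped.
- pause(seconds).
- inverse_kinematics(position, orientation): joint angles nearest the present ones, or None.
- read_camera(name): name is "scene" or "side" or "wrist"; returns the picture (420x560x3 uint8, red, green, blue); there is no depth.
- camera_params(name): a dict with "K" (3x3 intrinsics, pixels), "dist_coeffs" ([k1, k2, p1, p2, k3] as OpenCV has them; the pictures are not rectified), "camera_from_world" (4x4, takes a point from world to camera coordinates). Camera axes: x right, y down, z forward; pixel columns grow to the right and rows downward; lengths in m; the calibration is good to about 2 mm. A picture is of the moment at which its call begins: read the wrist's pose just before it. camera_params takes no time and is no camera call; for the wrist camera it gives the pose at the moment of the call.
A pose or a line that the arm cannot do raises MotionError and nothing moves.
- sign_off(): hands the job in; it is judged then, once.
Trained networks look in the newest picture that a camera, given by its name, has taken for a name from the list of things; names that differ only in an ending like _2 or _b are one class to them, and where a whole thing is asked for, a point or a joint stands for the part that bears it (a point fixed in the world has none). Each returns a list of dicts, best first, with "confidence" (0 to 1); they miss things now and then, are a little off and sometimes report something else, mostly with a low value. They report only what shows in the picture. A call takes as long as a camera call.
- look_for(camera, name): "at" ([column, row] in pixels, amid what is visible of it).
- tip_of(camera, name): "at" ([column, row] in pixels: a listed point, or the origin of a listed thing).
Readings, each from a call of its own:
- read_time_s(): time.
- read_qpos(): joint angles.
- read_joint_vel(): joint speeds.
- read_effort(): joint torques, N m.
- read_eef_pos(): TCP position.
- read_tcp_rot(): TCP orientation.
- read_ft_force(): force on the tool from outside, world axes, zero at the start.
- read_ft_torque(): the same for the moment, N m.
- read_finger_gap(): finger opening in m.
- read_grasp_force(): force on a finger pad.
Only numpy, scipy, OpenCV 4.12 (cv2) and the standard library are available. Lean on these libraries where they do the work, as an engineer would, in place of code of your own. Each camera call takes 0.05 s, during which the arm holds its last target. There are 200 camera calls.

## Task

Slide the rack carriage of the dock by its upright grip until the index fin on its edge is level with the pointer beside the track, with the clamp lever still in its park bay. Then push the lever out of the park bay, throw it along its gate and let it drop into the notch that the long arrow points at, leaving the carriage lined up. Let go of everything and leave the loose things on the bench where they stand.

Things in the scene. Friction and masses are not known exactly. Their poses are not given: they have to be found in the camera images.
- dock: White base plate, 320 x 580 mm, 12 mm thick, on the bench; carries the lever in its gate, the carriage track (along x, at dock y 150 mm) and a bar above the lever. Fixed, but placed and turned anew each time. Origin on the bench near its centre; x points away from the robot, y to its left, z up.
- lever_pivot (a point): Lever's pivot, inside the white housing at the dock's -y half, 20 mm above the bench, at dock x 0, y -90 mm. The steel gate plate on the housing (130 x 200 mm) has its top 95 mm above the bench and spans -90 to 40 mm in x and -100 to 100 mm in y from the pivot.
- bar_edge (a point): Middle of the lower edge, on the robot's side, of the aluminium bar over the gate: 255 mm above the bench, 14 mm beyond the pivot in x. The bar is 30 mm deep, 20 mm high, dock y -290 to 85 mm, on 14 mm posts at dock (36, -275) and (36, 70) mm. Tilt the tool 30 to 40 deg (gripper body towards the robot) to work in the lane below it.
- lever_knob (a point): Centre of the lever's black ball knob, 40 mm diameter, at the top of a 10 mm steel shaft, 150 mm from the pivot.
- lever_neck (a point): Point on the lever's shaft, 70 mm from the pivot, where it passes the gate plate.
- throw (a joint): Lever angle along the gate: 0 upright, positive to the dock's +y. Park bay, at the -y end: -0.61 to -0.51 rad. Notch centres: -0.20, 0.17, 0.50 (14 mm to -y, 12 and 38 mm to +y of the pivot at the gate); each is 18 mm wide, +-0.055 rad of play. Knob from the pivot in mm: x 150 sin(lean), y 150 cos(lean) sin(throw), z 150 cos(lean) cos(throw).
- lean (a joint): Lever angle across the gate: -0.20 rad is fully down in the park bay or a notch (leaning to the robot), -0.01 to 0.06 is in the lane, free to be thrown. A spring always pushes it to the robot (2 to 4 N at the knob), so it drops into a notch when let go in front of one.
- mark: Dark steel arrow, 58 x 20 mm, 6 mm high, fixed on the gate plate on the robot's side of one of the three notches, pointing away from the robot at it; the other two notches have only a 14 mm round stud. Origin at the plate's top, at dock x 0 and the notch's centre in y; the tip lies 23 mm from it towards the robot. Axes as the dock's. The marked notch changes.
- carriage (a joint): Travel of the rack carriage along the dock's +x, 0 (nearest the robot) to 0.15 m; friction about 2.5 N holds it.
- carriage_grip (a point): Middle of the top edge of the carriage's upright grey grip plate: 16 mm thick along x, 56 mm wide along y, top 107 mm above the bench, standing 75 mm above the carriage. The white rack of capped tubes begins 80 mm beyond it in +x and rises to 138 mm above the bench.
- carriage_index (a point): End of the small dark index fin, 4 mm thick, on the carriage's +y edge, at the same dock x as the middle of the grip.
- pointer: Dark steel pointer, 65 mm long, fixed on the base plate at the +y side of the track, its tip pointing at the carriage. The origin is under its tip, on the base plate (12 mm above the bench). Axes as the dock's. Its place along the track changes.
- spare_rack: Loose yellow tube rack, 88 x 126 mm, 105 mm high with its tubes; origin at the centre of its underside. Leave it alone.
- tub: Loose white open tub, 100 mm across the rim, 110 mm high; origin at the centre of its underside. Leave it alone.
- tape_holder: Loose black tape holder, 130 x 50 mm, 80 mm high; origin at the centre of its underside. Leave it alone.

How it is judged:
By the outcome, as a careful person would: the job done as asked, in the order asked, and still so for the second after the job is handed in, with the robot touching nothing.
It also fails if it takes over 58 s, if anything falls off the work surface, if the arm or the gripper's body presses on something with over 40 N, if the wrist force passes 120 N, or if a joint passes its speed limit or range.

## Working session

There is one attempt and no reset: what is moved stays moved. The work goes in short steps, each a Python script; the robot and the scene stay as the last script left them, time stands still between calls to the robot, and variables do not carry over. Pictures are saved under pics/ and viewed, at most 10 in all, crops included, and the job is handed in when it is done.

```bash
mkdir -p pics; ls; python3 - <<'E'
from bench import *
import cv2,numpy as np
for c in ["scene","side"]:
    im=read_camera(c); cv2.imwrite(f"pics/{c}0.png",im[:,:,::-1])
    p=camera_params(c); T=np.linalg.inv(p["camera_from_world"]); print(c,T[:3,3].round(3),T[:3,2].round(2))
    for n in ["dock","lever_pivot","bar_edge","lever_knob","lever_neck","mark","carriage_grip","carriage_index","pointer","spare_rack","tub","tape_holder"]:
        print(n,[(np.round(d["at"]).tolist(),round(d["confidence"],2)) for d in tip_of(c,n)[:2]])
print(read_time_s())
E
```

```text
pics
scene [1.21  0.524 1.152] [-0.54 -0.39 -0.74]
dock [([267.0, 280.0], 0.77)]
lever_pivot [([242.0, 259.0], 0.78), ([396.0, 360.0], 0.18)]
bar_edge [([235.0, 208.0], 0.64)]
lever_knob [([227.0, 211.0], 0.65), ([324.0, 313.0], 0.21)]
lever_neck [([240.0, 235.0], 0.68)]
mark [([244.0, 245.0], 0.58), ([331.0, 266.0], 0.56)]
carriage_grip [([332.0, 263.0], 0.62), ([397.0, 362.0], 0.55)]
carriage_index [([345.0, 285.0], 0.84)]
pointer [([324.0, 314.0], 0.53)]
spare_rack [([181.0, 172.0], 0.94)]
tub [([395.0, 361.0], 0.73), ([183.0, 172.0], 0.39)]
tape_holder [([442.0, 302.0], 0.64)]
side [0.263 0.782 1.092] [ 0.19 -0.65 -0.73]
dock [([241.0, 264.0], 0.79)]
lever_pivot []
bar_edge [([248.0, 182.0], 0.6)]
lever_knob [([274.0, 197.0], 0.66)]
lever_neck [([340.0, 167.0], 0.72), ([264.0, 216.0], 0.64)]
mark [([252.0, 223.0], 0.58)]
carriage_grip [([252.0, 294.0], 0.75)]
carriage_index [([245.0, 324.0], 0.93)]
pointer [([214.0, 316.0], 0.65)]
spare_rack [([340.0, 166.0], 0.73)]
tub [([177.0, 398.0], 0.56), ([342.0, 164.0], 0.19)]
tape_holder [([178.0, 398.0], 0.67)]
1.3
```

View pics/scene0.png

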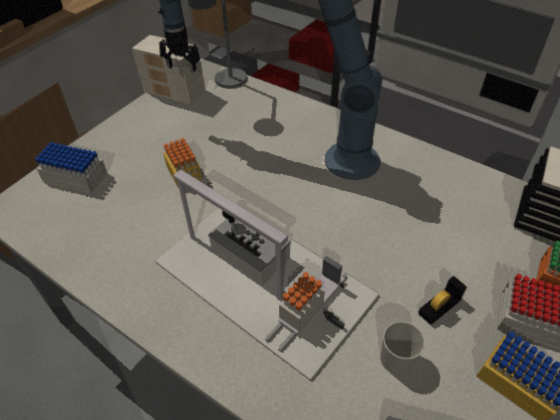

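View pics/side0.png

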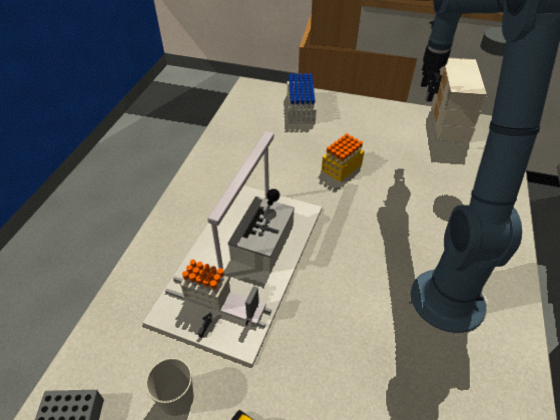

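The scene view shows the dock with the carriage left of it (grip at about 332,265; pointer at 324,314) and the lever at about 228,213 behind the bar. In the side view the grip is at 252,300, the pointer tip at 212,316 and the knob at 273,195. Next I fit the dock pose.

```bash
cat > h.py <<'E'
from bench import *
import cv2,numpy as np
from scipy.optimize import least_squares
from scipy.spatial.transform import Rotation as R
def proj(p,X):
    T=p["camera_from_world"]; r,_=cv2.Rodrigues(np.array(T)[:3,:3])
    return cv2.projectPoints(np.atleast_2d(np.array(X,float)),r,np.array(T)[:3,3],np.array(p["K"]),np.array(p["dist_coeffs"]))[0][:,0]
def ray(p,uv):
    T=np.linalg.inv(p["camera_from_world"])
    n=cv2.undistortPoints(np.array([[uv]],float),np.array(p["K"]),np.array(p["dist_coeffs"]))[0,0]
    return T[:3,3],T[:3,:3]@np.array([n[0],n[1],1])
def atz(p,uv,z):
    o,d=ray(p,uv); return o+d*(z-o[2])/d[2]
def tow(q,P):  # dock->world
    c,s=np.cos(q[2]),np.sin(q[2]); P=np.atleast_2d(np.array(P,float))
    return np.c_[q[0]+c*P[:,0]-s*P[:,1],q[1]+s*P[:,0]+c*P[:,1],P[:,2]]
def knob(th,le,L=.15): return np.array([0,-.09,.02])+L*np.array([np.sin(le),np.cos(le)*np.sin(th),np.cos(le)*np.cos(th)])
def fit(obs):
    """obs: (camparams,name,uv). params x,y,yaw,cg,ptr"""
    def pts(v): return {"dock":[0,0,0],"lever_pivot":[0,-.09,.02],"bar_edge":[.014,-.1025,.255],"lever_knob":knob(-.56,-.2),
      "lever_neck":knob(-.56,-.2,.07),"carriage_grip":[v[3],.15,.107],"carriage_index":[v[3],v[5],v[6]],"pointer":[v[4],v[7],.012],"mark":[0,-.09+v[8],.095]}
    f=lambda v:np.concatenate([(proj(p,tow(v,pts(v)[n]))[0]-uv) for p,n,uv in obs])
    r=least_squares(f,[.6,0,0,.03,.08,.2,.03,.22,0],loss="soft_l1",f_scale=2)
    return r.x,f(r.x).reshape(-1,2)
E
python3 - <<'E'
from h import *
S,D=camera_params("scene"),camera_params("side")
o=[(S,"dock",(267,280)),(S,"lever_pivot",(242,259)),(S,"bar_edge",(235,208)),(S,"lever_knob",(227,211)),(S,"lever_neck",(240,235)),(S,"carriage_grip",(332,263)),(S,"carriage_index",(345,285)),(S,"pointer",(324,314)),(S,"mark",(244,245)),
(D,"dock",(241,264)),(D,"bar_edge",(248,182)),(D,"lever_knob",(274,197)),(D,"lever_neck",(264,216)),(D,"carriage_grip",(252,294)),(D,"carriage_index",(245,324)),(D,"pointer",(214,316)),(D,"mark",(252,223))]
v,r=fit(o); print(v.round(4))
for a,b in zip(o,r): print(a[1],b.round(1))
W=camera_params("wrist"); T=np.linalg.inv(W["camera_from_world"]); Rt=R.from_quat(read_tcp_rot()).as_matrix()
print("cam in tcp",(Rt.T@(T[:3,3]-read_eef_pos())).round(3),(Rt.T@T[:3,:3]).round(2), W["K"], read_tcp_rot())
E
```

```text
[ 0.5887  0.0422 -0.1084 -0.1033 -0.009   0.1954  0.0374  0.1957  0.0077]
dock [ 0.7 -0.8]
lever_pivot [ 2.6 -0.2]
bar_edge [-3.7 -3.1]
lever_knob [2. 1.]
lever_neck [-2.6  2.3]
carriage_grip [ 1.7 -0.9]
carriage_index [0.1 0.6]
pointer [-0.  -0.7]
mark [ 0.8 -0.7]
dock [ 1.1 -1. ]
bar_edge [ 0.3 -4.7]
lever_knob [-1.2 -2.4]
lever_neck [-1.2  1.7]
carriage_grip [-1.   0.8]
carriage_index [-0.2 -0.6]
pointer [-0.6  0.1]
mark [ 0.3 -0.2]
cam in tcp [ 0.068  0.001 -0.124] [[ 0.   -0.96 -0.27]
 [ 1.    0.    0.  ]
 [-0.   -0.27  0.96]] [[347.05818876   0.         274.39676515]
 [  0.         347.05818876 209.53017098]
 [  0.           0.           1.        ]] [ 9.92513443e-01  1.22135436e-01  4.76058422e-06 -2.66158277e-05]
```

```bash
cat >> h.py <<'E'
def ori(yaw,t,flip=False):
    s,c=np.sin(t),np.cos(t); M=np.array([[c,0,s],[0,-1,0],[s,0,-c]])
    if flip: M=M@np.diag([-1,-1,1])
    return R.from_matrix(R.from_euler("z",yaw).as_matrix()@M).as_quat()
V0=np.array([0.5887,0.0422,-0.1084,-0.1033,-0.009,0.1954,0.0374,0.1957,0.0077])
E
python3 - <<'E'
from h import *
for fl in (0,1):
  q=ori(V0[2],np.radians(33),fl)
  for P in ([V0[3],.15,.087],[V0[4],.15,.087],knob(-.56,-.2),knob(.5,.02)):
    print(fl,(lambda a:None if a is None else np.round(a,2))(inverse_kinematics(tow(V0,P)[0],q)))
q=ori(V0[2],np.radians(30)); M=R.from_quat(q).as_matrix()
cam=tow(V0,[-.14,.02,.5])[0]; p=cam-M@np.array([.068,.001,-.124])
print(p); move_ptp(p,q); pause(.2)
W=camera_params("wrist"); im=read_camera("wrist"); cv2.imwrite("pics/w1.png",im[:,:,::-1])
for n in ["dock","lever_pivot","bar_edge","lever_knob","lever_neck","mark","carriage_grip","carriage_index","pointer"]:
    d=tip_of("wrist",n)[:2]; print(n,[(np.round(e["at"]).tolist(),round(e["confidence"],2)) for e in d])
for n,P in dict(dock=[0,0,0],bar=[.014,-.1025,.255],knob=knob(-.56,-.2),grip=[V0[3],.15,.107],ptr=[V0[4],V0[7],.012],m0=[-.023,-.104,.101],m1=[-.023,-.078,.101],m2=[-.023,-.052,.101],c1=[-.16,-.29,.012],c2=[-.16,.29,.012],c3=[.16,.29,.012],c4=[.16,-.29,.012]).items(): print(n,proj(W,tow(V0,P))[0].round())
print(read_time_s())
E
```

```text
0 [ 0.08  0.4  -0.82  2.28  1.46  0.67  2.71]
0 [-1.5   0.8   1.19  2.18 -1.35  0.36 -1.07]
0 [ 0.31  0.13 -0.16  2.31 -0.08  0.13 -1.44]
0 [ 0.33  0.22 -0.55  2.21  1.01  0.32 -2.77]
1 [-0.11  0.34 -0.61  2.29  1.41  0.58 -0.43]
1 [ 0.41  0.72 -1.13  2.1   1.61  0.9  -0.24]
1 [ 0.74  0.17 -0.6   2.29  0.43  0.14  1.23]
1 [ 0.57  0.27 -0.82  2.2   1.13  0.39  0.29]
[0.4548857  0.07788654 0.35861285]
dock [([287.0, 206.0], 0.8), ([161.0, 268.0], 0.43)]
lever_pivot []
bar_edge [([410.0, 103.0], 0.97)]
lever_knob [([451.0, 193.0], 0.62), ([145.0, 270.0], 0.42)]
lever_neck [([386.0, 198.0], 0.87)]
mark []
carriage_grip []
carriage_index [([145.0, 270.0], 0.62), ([161.0, 266.0], 0.27)]
pointer [([153.0, 201.0], 0.7)]
dock [287. 203.]
bar [427. 101.]
knob [448. 194.]
grip [159. 266.]
ptr [154. 207.]
m0 [377. 199.]
m1 [356. 199.]
m2 [334. 199.]
c1 [500. 313.]
c2 [ 77. 314.]
c3 [105. 105.]
c4 [467. 105.]
4.7333
```

View pics/w1.png

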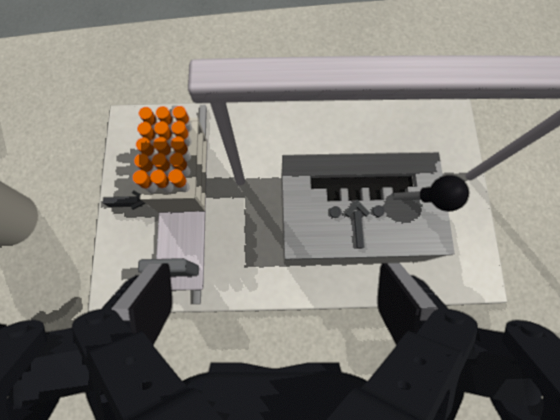

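The wrist view shows the long arrow (col 357) at the middle notch, with studs at 335 and 378, so the target throw is 0.17. The knob is parked at (450,193) and the pointer is at about (140,201). The plate corners are near (90,310), (506,302), (111,107) and (468,102), and I'll refine the yaw with them.

```bash
python3 - <<'E'
from h import *
W=camera_params("wrist"); S,D=camera_params("scene"),camera_params("side")
im=cv2.imread("pics/w1.png"); 
o=[([-.16,-.29,.012],(506,302)),([-.16,.29,.012],(90,310)),([.16,.29,.012],(111,107)),([.16,-.29,.012],(468,102)),(knob(-.56,-.2),(450,193)),([-.023,-.09+.012,.1],(357,206)),([-.09,.01,.095],(284,258)),([-.09,-.19,.095],(452,255))]
f=lambda q:np.concatenate([proj(W,tow(q,P))[0]-uv for P,uv in o])
r=least_squares(f,V0[:3],loss="soft_l1"); q=r.x; print(q.round(4)); print(f(q).reshape(-1,2).round(1))
# carriage
for nm,z,y,s,w,d in (("grip",.107,.15,(332,263),(176,266),(252,292)),("fin",.0374,.195,(345,285),(145,270),(245,324)),("ptr",.018,.2,(324,314),(147,201),(214,316))):
    for c,uv in ((S,s),(W,w),(D,d)):
        X=atz(c,uv,z); dx=X[:2]-q[:2]; print(nm,(R.from_euler("z",-q[2]).as_matrix()[:2,:2]@dx).round(4))
cv2.imwrite("pics/w1c.png",cv2.resize(im[170:310,80:230],None,fx=4,fy=4,interpolation=2))
E
```

```text
[ 0.5878  0.0405 -0.0995]
[[ -4.    9.6]
 [-10.9   5.9]
 [ -5.5  -0.5]
 [ -0.2   2.1]
 [  0.2   0.1]
 [  0.6  -6.8]
 [  1.3  -1.8]
 [  2.7  -0.7]]
grip [-0.0959  0.1508]
grip [-0.1016  0.1337]
grip [-0.1002  0.1441]
fin [-0.1023  0.1967]
fin [-0.1001  0.1943]
fin [-0.1021  0.1994]
ptr [-0.0018  0.2008]
ptr [0.0006 0.2068]
ptr [-0.01    0.1995]
```

View pics/w1c.png

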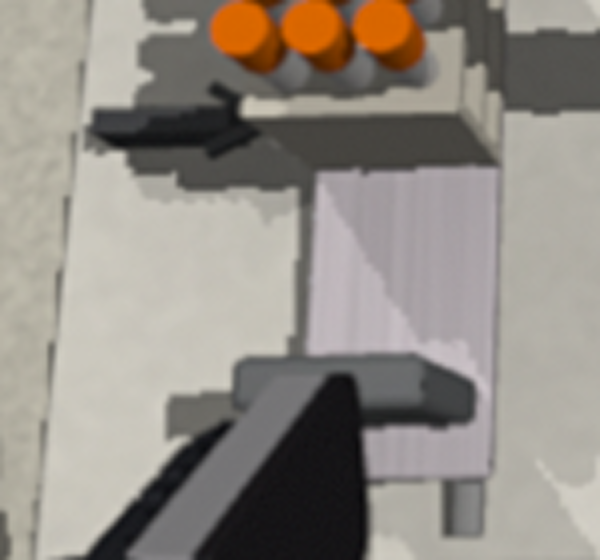

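```bash
python3 - <<'E'
from h import *
W=camera_params("wrist"); S,D=camera_params("scene"),camera_params("side")
def res(v):
  cg,p,fy,fz,py,ox,oy=v[3:10]
  G=[cg,.15,.107];F=[cg,fy,fz];P=[p,py,v[10]]
  o=[(W,[-.16+ox,-.29+oy,.012],(506,302)),(W,[-.16+ox,.29+oy,.012],(90,310)),(W,[.16+ox,.29+oy,.012],(111,107)),(W,[.16+ox,-.29+oy,.012],(468,102)),
  (W,knob(-.56,-.2),(450,193)),(W,[-.09,.01,.095],(284,258)),(W,[-.09,-.19,.095],(452,255)),(W,G,(161,266)),(W,F,(145,270)),(W,P,(144.5,202.5)),(W,[0,0,0],(287,206)),
  (S,[0,0,0],(267,280)),(S,[0,-.09,.02],(242,259)),(S,knob(-.56,-.2),(227,211)),(S,G,(332,263)),(S,F,(345,285)),(S,P,(324,314)),
  (D,[0,0,0],(241,264)),(D,knob(-.56,-.2),(274,197)),(D,G,(252,294)),(D,F,(245,324)),(D,P,(214,316))]
  return np.concatenate([proj(c,tow(v,X))[0]-uv for c,X,uv in o])
r=least_squares(res,[.588,.041,-.1,-.1,-.005,.195,.037,.2,0,0,.018],loss="soft_l1")
print(r.x.round(4)); print(res(r.x).reshape(-1,2).round(1).tolist())
E
```

```text
[ 0.5862  0.0426 -0.0908 -0.0976  0.      0.1948  0.034   0.2047  0.0113
 -0.01    0.025 ]
[[1.2, 0.5], [-3.6, 0.7], [-0.9, -4.5], [2.7, -4.4], [-1.3, 0.5], [0.3, -0.1], [1.8, -0.5], [-0.3, -0.6], [-0.4, 1.0], [0.6, 0.0], [0.8, -1.2], [1.3, -1.4], [2.9, -0.3], [1.8, 1.0], [1.1, -1.1], [-0.6, 0.8], [2.3, -0.6], [1.9, -0.7], [-1.2, -2.5], [-0.9, 0.3], [0.3, -0.6], [-3.7, 0.1]]
```

```bash
cat >> h.py <<'E'
V=np.array([.5862,.0426,-.0908,-.0976,0,.1948,.034,.2047])
E
python3 - <<'E'
from h import *
q=ori(V[2],np.radians(33),True); z=R.from_quat(q).as_matrix()[:,2]
g=tow(V,[V[3],.15,.089])[0]
move_ptp(g-.10*z,q); print(read_qpos(),read_time_s())
W=camera_params("wrist"); im=read_camera("wrist"); cv2.imwrite("pics/w2.png",im[:,:,::-1])
print(tip_of("wrist","carriage_grip")[:1],proj(W,tow(V,[V[3],.15,.107])),tip_of("wrist","carriage_index")[:1],proj(W,tow(V,[V[3],V[5],V[6]])))
E
```

```text
[ 0.47779321  0.13241923 -1.26117476  2.31962117  1.04698592  0.64351996
 -0.10322999] 6.4333
[{'at': [274.1, 240.3], 'confidence': 0.7}] [[276.00467789 237.0639669 ]] [{'at': [332.1, 163.4], 'confidence': 0.93}] [[333.29805957 161.92058626]]
```

View pics/w2.png

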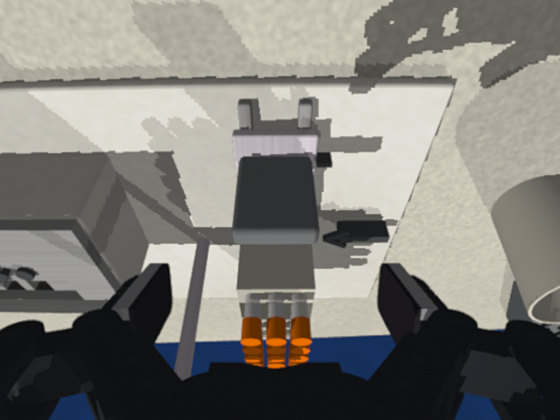

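The wrist view looks forward with far at the bottom. The grip is centred at (275,240), the fin at (326,160) and the pointer tip at (325,238), all matching the model within about 2 px. I'll grip the plate and slide.

```bash
python3 - <<'E'
from h import *
q=ori(V[2],np.radians(33),True); z=R.from_quat(q).as_matrix()[:,2]
g=tow(V,[V[3],.15,.089])[0]
movel(g,q,speed=.1); move_gripper(.03,30); print(read_finger_gap(),read_grasp_force(),read_ft_force())
e=tow(V,[V[4],.15,.089])[0]
movel(e,q,speed=.08); print(read_qpos().round(2) if hasattr(read_qpos(),'round') else read_qpos(),read_ft_force(),read_time_s(),read_finger_gap())
W=camera_params("wrist"); im=read_camera("wrist"); 
for n in ("carriage_index","pointer"): print(n,tip_of("wrist",n)[:2])
print(proj(W,tow(V,[[V[4],V[5],V[6]],[V[4],V[7],.025]])))
s=read_camera("side")
for n in ("carriage_index","pointer"): print(n,tip_of("side",n)[:2])
c=np.hstack([cv2.resize(im[100:240,240:400],(480,420)),cv2.resize(s[270:350,170:230+30],(320,284))[:284,:] if 0 else cv2.resize(s[280:350,180:233],(318,420))])
cv2.imwrite("pics/w3.png",c[:,:,::-1])
E
```

```text
0.055553453589181664 34.01515781879425 [-2.55871257 -0.14041246  4.34139333]
[ 0.28  0.59 -0.93  2.1   1.52  0.73 -0.23] [1.92720966 2.47939395 3.13174812] 9.4833 0.055996252668019865
carriage_index [{'at': [362.8, 189.7], 'confidence': 0.97}]
pointer []
[[364.03904438 187.05210128]
 [380.03555268 174.84032451]]
carriage_index [{'at': [211.5, 308.4], 'confidence': 0.95}]
pointer [{'at': [211.8, 317.4], 'confidence': 0.55}]
```

View pics/w3.png

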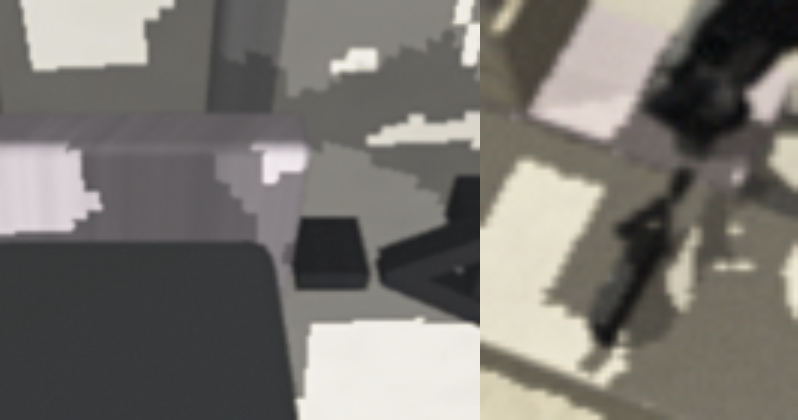

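The fin sits right opposite the pointer tip, close to level. I'll release and check from straight above, where height differences cancel.

```bash
python3 - <<'E'
from h import *
q=ori(V[2],np.radians(33),True); z=R.from_quat(q).as_matrix()[:,2]
move_gripper(.085); movel(tow(V,[V[4],.15,.089])[0]-.10*z,q,speed=.2)
q=ori(V[2],np.radians(10),True); M=R.from_quat(q).as_matrix()
move_ptp(tow(V,[0,.2,.36])[0]-M@np.array([.068,.001,-.124]),q); pause(.3)
W=camera_params("wrist"); im=read_camera("wrist")
for n in ("carriage_index","pointer"):
  for d in tip_of("wrist",n)[:2]: print(n,d, tow([0,0,-V[2]],atz(W,d["at"],.028)-[V[0],V[1],0]).round(4))
u,w=proj(W,tow(V,[0,.2,.028]))[0]; print(u,w)
print("col/mm",proj(W,tow(V,[[0,.22,.028],[.01,.2,.028]])))
u0,w0=int(u),int(w); c=im[max(0,w0-40):w0+40,max(0,u0-53):u0+53]
print(max(0,u0-53),max(0,w0-40),c.shape); cv2.imwrite("pics/w4.png",cv2.resize(c[:,:,::-1],None,fx=7,fy=7,interpolation=2)); print(read_time_s())
cv2.imwrite("pics/w4full.png",im[:,:,::-1])
E
```

```text
carriage_index {'at': [270.1, 48.5], 'confidence': 0.72} [[0.0016 0.194  0.028 ]]
pointer {'at': [274.0, 50.3], 'confidence': 0.68} [[0.003  0.1975 0.028 ]]
276.927660495167 46.546587106882896
col/mm [[299.85701574  46.64443888]
 [276.86642727  58.8628235 ]]
223 6 (80, 106, 3)
12.0083
```

View pics/w4.png

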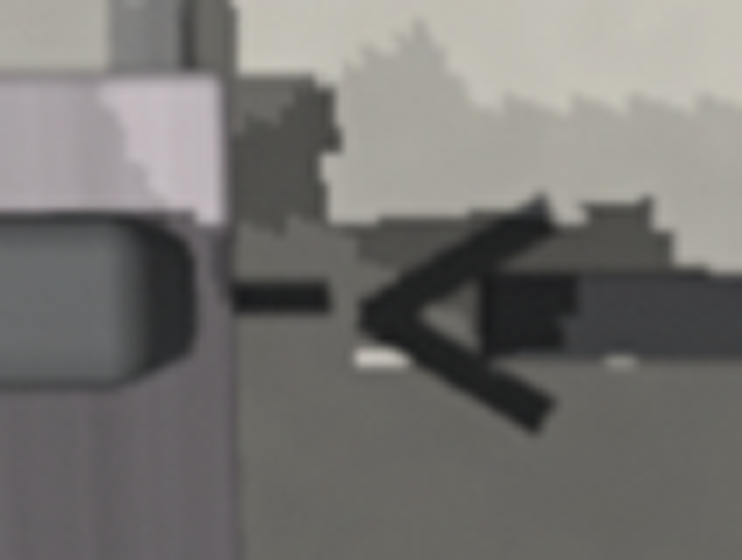

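The fin centre is at crop row 297 and the pointer tip at row 315, so the fin is about 2.1 mm short. I'll regrip and correct.

```bash
python3 - <<'E'
from h import *
q=ori(V[2],np.radians(33),True); z=R.from_quat(q).as_matrix()[:,2]
e=tow(V,[V[4],.15,.089])[0]
move_ptp(e-.10*z,q); movel(e,q,speed=.15); move_gripper(.03,30); p0=np.array(read_eef_pos())
movel(tow(V,[V[4]+.0021,.15,.089])[0],q,speed=.02); pause(.2); print(np.array(read_eef_pos())-p0, read_ft_force())
e=tow(V,[V[4]+.0021,.15,.089])[0]
move_gripper(.085); movel(e-.10*z,q,speed=.2)
q=ori(V[2],np.radians(10),True); M=R.from_quat(q).as_matrix()
move_ptp(tow(V,[0.002,.2,.36])[0]-M@np.array([.068,.001,-.124]),q); pause(.3)
im=read_camera("wrist"); c=im[6:86,223:329]
cv2.imwrite("pics/w5.png",cv2.resize(c[:,:,::-1],None,fx=7,fy=7,interpolation=2)); print(read_time_s())
E
```

```text
[ 2.46626099e-03 -2.48674064e-04 -6.07558910e-06] [-2.36857242 -0.42863016  5.88247411]
16.5
```

View pics/w5.png

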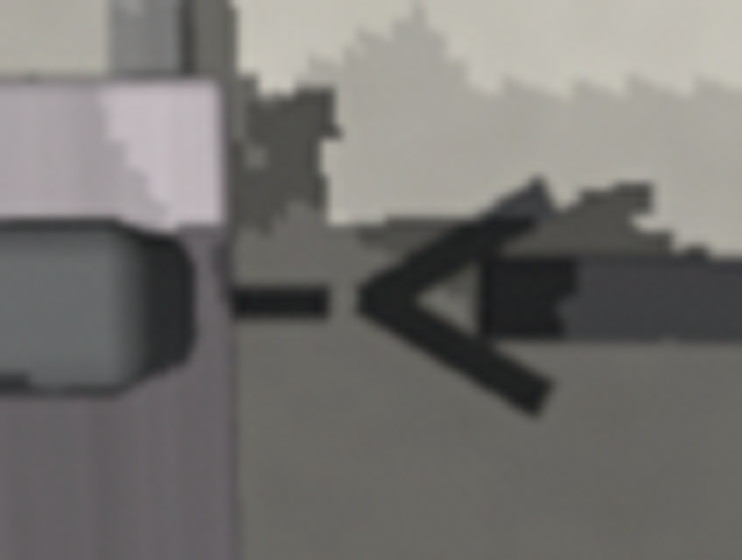

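The fin (row 302) and pointer tip (row 298) now agree within about 0.4 mm. Next is the lever.

```bash
cat >> h.py <<'E'
QL=ori(V[2],np.radians(35),True); ZL=R.from_quat(QL).as_matrix()[:,2]
def K(th,le,back=.006): return tow(V,knob(th,le))[0]-back*ZL
E
python3 - <<'E'
from h import *
q=ori(V[2],np.radians(33),True); z=R.from_quat(q).as_matrix()[:,2]
move_ptp(tow(V,[0,.15,.089])[0]-.14*z,q)
move_ptp(K(-.56,-.2,.11),QL); pause(.2)
W=camera_params("wrist"); im=read_camera("wrist"); cv2.imwrite("pics/w6.png",im[:,:,::-1])
print(tip_of("wrist","lever_knob")[:2],proj(W,tow(V,knob(-.56,-.2))),tip_of("wrist","mark")[:2],proj(W,tow(V,[0,-.078,.095])))
print(np.round(read_qpos(),2),read_time_s())
qq=inverse_kinematics(K(.17,.028),QL); print(np.round(qq,2))
E
```

```text
[{'at': [276.5, 213.1], 'confidence': 0.72}] [[274.35049188 212.22251014]] [] [[379.13403291 189.63906972]]
[ 0.34 -0.18 -0.14  2.38 -0.26  0.34  1.89] 19.15
[-0.31  0.11  0.23  2.28  0.46  0.17  0.97]
```

View pics/w6.png

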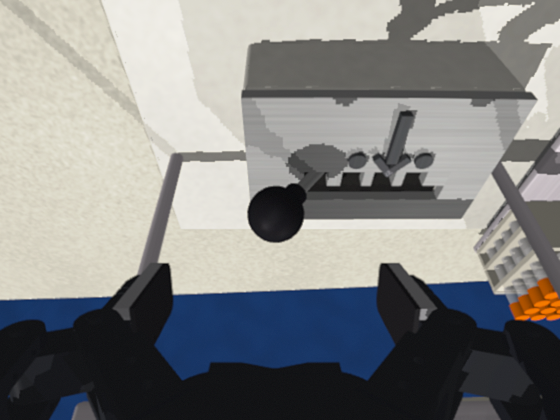

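The knob is at (276,213), as predicted. The arrow points at the middle of the three notches (col 382). I'll grasp the knob and throw the lever.

```bash
python3 - <<'E'
from h import *
movel(K(-.56,-.2),QL,speed=.1); move_gripper(.02,40); print(read_finger_gap(),np.round(read_ft_force(),1))
movel(K(-.56,.028),QL,speed=.06); print("lane",np.round(read_ft_force(),1),read_finger_gap())
for th in np.linspace(-.56,.17,6)[1:]:
    movel(K(th,.028),QL,speed=.08); print(round(th,2),np.round(read_ft_force(),1))
W=camera_params("wrist"); im=read_camera("wrist"); cv2.imwrite("pics/w7.png",im[:,:,::-1])
print(tip_of("wrist","lever_knob")[:1],proj(W,tow(V,knob(.17,.028))),tip_of("wrist","lever_neck")[:1],proj(W,tow(V,knob(.17,.028,.07))))
print(read_finger_gap(),read_time_s(),np.round(read_qpos(),2))
E
```

```text
0.03825000576539931 [-1.7 -1.2  3.3]
lane [-3.7 -3.2  3.8] 0.038200555068610836
-0.41 [-4.1 -4.2  5.5]
-0.27 [-3.  -5.7  7.1]
-0.12 [-3.4 -4.3  8.3]
0.02 [-2.8 -3.1  7.5]
0.17 [-3.4 -2.9  7.6]
[{'at': [275.7, 274.7], 'confidence': 0.87}] [[276.60237804 278.33022721]] [{'at': [248.0, 148.5], 'confidence': 0.71}] [[251.75500344 148.17485401]]
0.03797498647262241 23.8333 [-0.5   0.11  0.44  2.28  0.33  0.16  1.09]
```

The forces are low and the knob is where the model puts it. I'll lower it part-way, release, back off and look.

```bash
python3 - <<'E'
from h import *
movel(K(.17,-.1),QL,speed=.06); print(np.round(read_ft_force(),1),read_finger_gap())
move_gripper(.085); pause(.3); movel(K(.17,-.2,.11),QL,speed=.15); pause(.2)
W=camera_params("wrist"); im=read_camera("wrist"); cv2.imwrite("pics/w8.png",im[:,:,::-1])
print(tip_of("wrist","lever_knob")[:1])
for th in (-.2,.17,.5): print(th,proj(W,tow(V,knob(th,-.2))))
print(np.round(read_ft_force(),1),read_time_s())
E
```

```text
[-0.7  0.4  2.4] 0.0374932176427035
[{'at': [280.6, 213.1], 'confidence': 0.57}]
-0.2 [[198.86151445 212.53378503]]
0.17 [[275.98727531 213.53108937]]
0.5 [[338.57306207 196.67744247]]
[ 0.6  0.3 -1.2] 26.3167
```

View pics/w8.png

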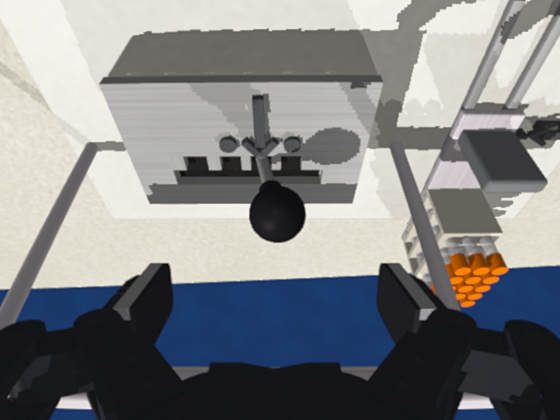

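The lever is down in the arrow's notch: the knob is at (279,213), matching the model at lean -0.2 and throw 0.17. The carriage looks undisturbed. I'll back away and do a final check of the carriage with the side camera before handing in.

```bash
python3 - <<'E'
from h import *
movel(K(.17,-.2,.17),QL,speed=.15)
q=ori(V[2],np.radians(10),True); z=R.from_quat(ori(V[2],np.radians(33),True)).as_matrix()[:,2]
move_ptp(tow(V,[0,.15,.089])[0]-.14*z,ori(V[2],np.radians(33),True))
M=R.from_quat(q).as_matrix()
move_ptp(tow(V,[0.002,.2,.36])[0]-M@np.array([.068,.001,-.124]),q); pause(.3)
im=read_camera("wrist"); a=cv2.imread("pics/w5.png"); c=cv2.resize(im[6:86,223:329][:,:,::-1],None,fx=7,fy=7,interpolation=2)
d=np.abs(a.astype(int)-c).mean(); print("diff to aligned view",d,np.abs(a.astype(int)-c).max())
read_camera("side"); print(tip_of("side","lever_knob")[:1],proj(camera_params("side"),tow(V,knob(.17,-.2))))
print(np.round(read_ft_force(),1),read_time_s())
if d<3: print(sign_off())
E
```

```text
diff to aligned view 1.809247047875754 60
[{'at': [258.0, 212.4], 'confidence': 0.63}] [[258.9458924 213.6612026]]
[ 0.1  0.3 -0.1] 29.4167
the job is handed in; nothing more can be done
None
```

The job is handed in: the carriage fin is level with the pointer to about 0.4 mm, the lever is down in the middle notch the long arrow points at, and the robot touches nothing; it took about 29 s of the 58 s, and I did not touch the loose things.

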